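Hold a belt sander's tensioner back for a belt change

ROBOT

A 6-joint arm with a two-finger parallel gripper is mounted at the origin on the work surface. World frame = base frame: x ahead of the robot, y to its left, z up, the work surface at z = 0. Lengths are in mm, angles in rad, forces in N, time in s.
With the tool pointing down it reaches from about 300 to 775 mm from the base axis. Payload 14.6 kg.
Tool frame: the origin (TCP) lies at the very end of the fingers, on their centre line; the grasp point (between the pads) lies 19 mm behind it; z points along the fingers, y is the line along which they close (so a half turn about z gives the same grasp; the last joint's range is limited). The gripper opens to 94 mm and grips with 3 to 60 N. Pads are 16 mm wide; open, the fingers measure 119 mm over their backs; the gripper's body (75 mm by 177 mm) begins 78 mm behind the grasp point.
Start: joints at [-1.271, 0.3, 1.521, -0, 1.321, -0.067], TCP at [197.239, -513.406, 205.446] pointing down, gripper open.
Joint ranges: [-3.03, 3.03], [-0.79, 2.21], [0.23, 2.52], [-1.04, 4.18], [0, 3.07], [-2.55, 2.55]. Speed limits (rad/s): [2.22, 2.22, 2.57, 3.14, 3.14, 3.14].

INTERFACE

Orientations are given as [roll, pitch, yaw] about the fixed x, y, z axes, in that order (R = Rz(yaw) Ry(pitch) Rx(roll)).
In Python, from cell import manip, eyes, ticket gives the robot as it stands. The module is installed in compiled form; this text tells all that it offers.
- The arm moves only by the tool arm_command, never from a script. Its argument "plan" is a list of rows, each a list of 5 numbers: the opening, from -1 (shut) to 1 (fully open), then the shift along the tool's x, y, z in m, then the turn about the tool's z in rad. In form: [[jaw, dx, dy, dz, roll], ...]. A call has 1 to 20 rows; each row shifts and turns the commanded pose from where the row before left it, along the tool's axes as they then stand; what a row does not reach is not made up. A row lasts 1/8 s, in which the tool goes at most 62.5 mm and 10.7 degrees, less where a joint would pass 70% of its speed; a pose out of reach is approached as far as the arm can. A call is refused whole if a number of a shift passes 0.0625 or a number of a turn 0.188, either way. A call with a gripper value outside its range is refused whole. The fingers move at their own pace and stop on an object; "newtons" is the grip in N (left out, the last holds). Time passes only in rows, so rows that do not move let the fingers close. It gives the time, the measured TCP pose, the force, the opening and the grip force at its end, in the units of the state.
- manip.read_state(): the state, without advancing time (a new reading comes with each control period).
- eyes.camera(name): name is "side" or "top"; returns a dict with "img" (400x640x3 uint8, blue, green, red), "z_map" (400x640 float32, mm along the optical axis (not along the pixel's ray), 0 where there is no reading), "fx", "fy", "cx", "cy" (pixels), "eye" and "orientation" of the camera in the world. Camera axes: x right, y down, z forward; pixel columns grow to the right and rows downward; lengths in mm; the calibration is good to about 2 mm. A picture is of the moment at which its call begins.
- ticket.sign_off(): hands the job in; it is judged then, once.
The state is a dict: "clock": time; "joints": joint angles; "qd": joint speeds; "effort": joint torques, N m; "eef_pos": TCP position; "eef_rot": TCP orientation; "wrist_force": force on the tool from outside, world axes, zero at the start; "moment": the same for the moment, N m; "finger_gap": finger opening in mm; "finger_force": force on a finger pad.
Only numpy, scipy, OpenCV 4.12 (cv2) and the standard library are available. Lean on these libraries where they do the work, as an engineer would, in place of code of your own. Each camera call takes 0.05 s, during which the arm holds its last target. There are 200 camera calls.

TASK

Get the belt sander ready for a new belt: on the control box press the round key, then the square key, then the long narrow key, one at a time, each fully down and let up again before the next. Then, with the fingers on the black paddle of the sprung tensioner arm, push the arm back past its ratchet click until it is close to its end stop, and finish while still holding it compressed there, because let go it springs back onto its ratchet. Leave the loose things lying about on the bench and on the sander where they are.

Things in the scene. Friction and masses are not known exactly. Their poses are not given: they have to be found in the camera images.
- sander: edge belt sander fixed to the bench, its belt taken off: grey base with a steel deck, 240 mm (its x) by 300 mm (its y), deck top 50 mm above the bench; origin at the centre of its underside, z up. On the deck: drive drum at its +y end, tensioner arm whose paddle is at the -y end, and between them at x +40 to +83, y +30 mm the ratchet's sprung pawl slider, which works by itself
- drum_top (a point): centre of the top of the black rubber drive drum, fixed, 76 mm across, 110 mm above the bench. Beside it on the robot's side stands a thin upright steel platen (6 mm thick, sander frame x -66, y -3 to +59 mm, top 105 mm above the bench)
- idler_top (a point): centre of the top of the aluminium idler roller that stands on the tensioner arm, 80 mm from the pivot axis, 44 mm across, top 121 mm above the bench; it swings with the arm
- tensioner_pivot (a point): point on the vertical pivot axis of the tensioner arm, 74 mm above the bench (sander frame x -20, y +30 mm)
- tensioner_pad (a point): centre of the upright black paddle on the arm's free end, 150 mm from the pivot axis, 96 mm above the bench; 10 mm thick along its way, 44 mm wide along the arm, 71 to 121 mm above the bench. Its two upright faces run along the line from pivot to paddle; push the face on the robot's (-x) side. The 22 mm wide arm below is 62 to 72 mm above the bench, ending 7 mm short of the paddle's end
- tensioner (a joint): angle of the tensioner arm, rad: 0 at rest, grows counter-clockwise from above as the paddle is pushed away from the robot, end stop (short steel pin on the deck) 0.70. The spring resists with about 4 N at the paddle at 0, 9 N at 0.70, and some 6 N more while the ratchet tooth climbs the pawl. It clicks at about 0.46; let go beyond that, the arm returns to 0.46 and rests on the ratchet. Held back means above 0.56
- control_box: aluminium control box fixed to the bench, 210 mm (its x) by 90 mm (its y) by 40 mm high, origin at the centre of its underside; it carries the three key modules in a row along its x, 60 mm apart, in any order
- key_round_top (a point): centre of the top of the round key cap, 34 mm across, plain white like the other two; 66 mm above the bench when up, standing 12 mm proud of its black housing; all keys are pressed straight down
- key_round (a joint): travel of that key in m: 0 up, 0.006 fully down; a spring lifts it again; fully down takes about 5 N, and beyond 0.0045 it counts as pressed
- key_square_top (a point): centre of the top of the square key cap, 29 x 29 mm, plain white like the other two; 66 mm above the bench when up, standing 12 mm proud of its black housing; all keys are pressed straight down
- key_square (a joint): travel of that key in m: 0 up, 0.006 fully down; a spring lifts it again; fully down takes about 5 N, and beyond 0.0045 it counts as pressed
- key_long_top (a point): centre of the top of the long narrow key cap, 13 mm (along the box) by 44 mm (across it), plain white like the other two; 66 mm above the bench when up, standing 12 mm proud of its black housing; all keys are pressed straight down
- key_long (a joint): travel of that key in m: 0 up, 0.006 fully down; a spring lifts it again; fully down takes about 5 N, and beyond 0.0045 it counts as pressed
- wrench: bystander, to be left alone: open-ended steel wrench 170 mm long lying flat on the bench at the near right
- hammer: bystander, to be left alone: hammer lying on the bench to the right of the sander
- brush: bystander, to be left alone: flat bench brush lying to the left of the control box
- jar: bystander, to be left alone: small clear jar with a white lid, 72 mm across, 110 mm tall, standing behind and between the control box and the sander
- tape: bystander, to be left alone: empty paper tape ring, 80 mm across, 25 mm high, lying flat between control box and sander, near the robot
- coupling: bystander, to be left alone: copper pipe coupling, 28 mm across, 28 mm tall, standing on the sander's deck in the corner beside the drive drum, on the robot's side
- packing: bystander, to be left alone: brass packing block 24 x 24 x 14 mm lying on the sander's deck in the corner beyond the tensioner's paddle

How it is judged:
By the outcome, as a careful person would: the job done as asked, in the order asked, and still so for the second after the job is handed in, while the arm keeps its last pose, push and grip.
It also fails if it takes over 45 s, if anything falls off the work surface, if the arm or the gripper's body presses on something with over 40 N, if the wrist force passes 120 N, or if a joint passes its speed limit or range.

## Working session

There is one attempt and no reset: what is moved stays moved. The work goes in short steps, Python scripts to look and compute and a tool call to move; the robot and the scene stay as the last step left them, time stands still between calls to the robot, and variables do not carry over. Pictures are saved under pics/ and viewed, at most 10 in all, crops included, and the job is handed in when it is done.

Besides the shell and the picture viewer there is one more tool, called after "Request:" in YAML: its name, and indented under it one key for each argument. arm_command: Moves the arm, as the interface text tells. Its arguments: {"type":"object","properties":{"plan":{"type":"array"},"newtons":{"type":"number"}},"required":["plan"]}

```bash
mkdir -p pics; cat > h.py <<'E'
import numpy as np, cv2
from scipy.spatial.transform import Rotation as R
from cell import manip, eyes, ticket
def shot(n):
    c=eyes.camera(n); return c
def rot(c):
    o=np.array(c["orientation"],float)
    return o if o.shape==(3,3) else R.from_euler('xyz',o).as_matrix()
def world(c):
    z=c["z_map"].astype(float); v,u=np.mgrid[:z.shape[0],:z.shape[1]]
    p=np.stack([(u-c["cx"])/c["fx"]*z,(v-c["cy"])/c["fy"]*z,z],-1)
    return p@rot(c).T+np.array(c["eye"])
def pix(c,p):
    q=rot(c).T@(np.array(p,float)-np.array(c["eye"])); return q[0]/q[2]*c["fx"]+c["cx"],q[1]/q[2]*c["fy"]+c["cy"]
E
python3 - <<'E'
from h import *
s=manip.read_state(); print(s)
for n in("top","side"):
    c=shot(n); print(n,c["eye"],c["orientation"],c["fx"],c["cx"],c["cy"]); cv2.imwrite(f"pics/{n}0.png",c["img"]); np.save(f"{n}.npy",world(c)); 
E
```

```text
{'clock': 0.0, 'joints': array([-1.27056186e+00,  3.00447046e-01,  1.52160248e+00,  2.93684855e-05,
        1.32072868e+00, -6.66021752e-02]), 'qd': array([ 0.00042232,  0.00215502, -0.00019058, -0.00039601,  0.00061002,
        0.00060284]), 'effort': array([ 1.34010730e-03, -5.31801724e+01, -3.52733302e+01,  7.09013594e-02,
        2.43357383e-02, -5.32563092e-05]), 'eef_pos': array([ 197.18603961, -513.13822008,  204.89048558]), 'eef_rot': array([-3.14041163e+00, -1.07284715e-04,  3.66829295e-01]), 'wrist_force': array([0.35640403, 0.42025721, 0.23174243]), 'moment': array([ 0.01259436, -0.00681069, -0.01188991]), 'finger_force': 0.0, 'finger_gap': 94.19190642773945}
top [ 262.67043617  -21.13335201 1524.09799467] [-2.93668350e+00  1.84061360e-03 -1.66119666e+00] 497.09969776967955 321.21692771382834 198.17372636432384
side [  502.74860582 -1445.74718656  1036.71704036] [-2.15988648 -0.01195186 -0.00826264] 502.1790944750749 319.11836966704533 196.25824978792386
```

View pics/top0.png

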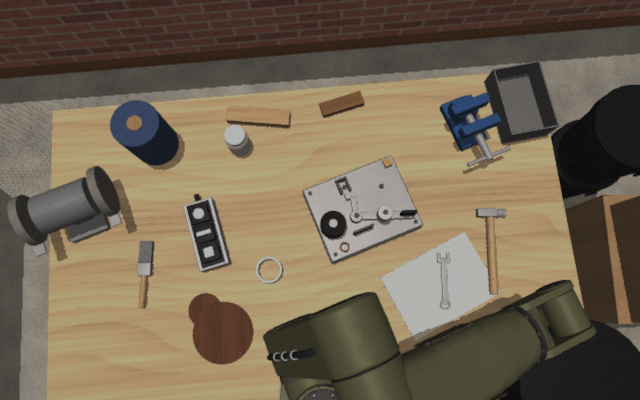

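View pics/side0.png

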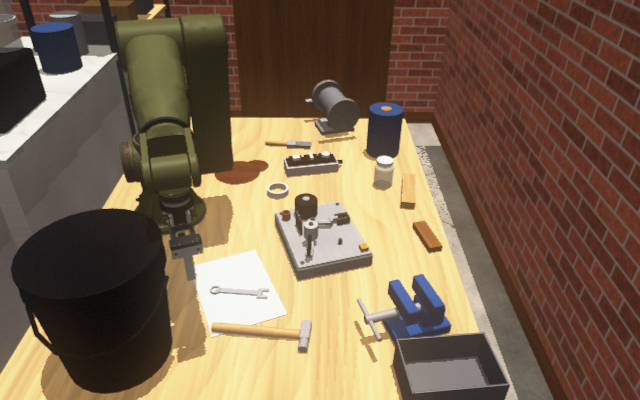

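The top view shows the box with keys at about (199,213), (204,233) and (209,252). It shows the drum at (332,224), the idler at (385,213) and the paddle at (408,213). I'll measure these from depth and enlarge both areas.

```bash
python3 - <<'E'
from h import *
W=np.load("top.npy"); im=cv2.imread("pics/top0.png")
a=cv2.resize(im[190:275,175:240],None,fx=6,fy=6,interpolation=cv2.INTER_CUBIC)
b=cv2.resize(im[150:270,295:430],None,fx=4.25,fy=4.25,interpolation=cv2.INTER_CUBIC)
b=cv2.resize(b,(400,510) if 0 else (int(510*135/120)-170,510-150)); 
o=np.zeros((510,800,3),np.uint8); o[:,:390]=a; o[:b.shape[0],395:395+b.shape[1]]=b; cv2.imwrite("pics/crop.png",o)
def comps(r0,r1,c0,c1,lo,hi,amin=8):
    Z=W[r0:r1,c0:c1,2]; m=((Z>lo)&(Z<hi)).astype(np.uint8)
    n,l,s,ce=cv2.connectedComponentsWithStats(m)
    for i in range(1,n):
        if s[i,4]>=amin:
            q=W[r0:r1,c0:c1][l==i]; rc=cv2.minAreaRect(q[:,:2].astype(np.float32))
            print(s[i,4],ce[i]+[c0,r0],q.mean(0).round(1),"rect",np.round(rc[0],1),np.round(rc[1],1),round(rc[2],1),"z",q[:,2].min().round(),q[:,2].max().round())
print("caps");comps(190,275,175,240,60,75)
print("box");comps(190,275,175,240,30,75)
print("deck");comps(150,270,295,430,42,58,500)
print("sander");comps(150,270,295,430,40,130,500)
print("tall");comps(150,270,295,430,98,130)
print("mid");comps(150,270,295,430,60,130)
E
```

```text
caps
100 [198.66 213.33] [551.6 321.5  67.6] rect [552.3 322.9] [32.5 33.9] 72.8 z 60.0 74.0
74 [203.82432432 232.60810811] [492.6 308.9  66.4] rect [492.8 309.2] [19.9 42.1] 2.0 z 60.0 74.0
100 [208.73 252.04] [433.9 296.9  67.1] rect [433.5 296.4] [31.1 31.4] 3.3 z 60.0 74.0
box
2101 [205.81865778 234.36220847] [489.9 307.1  49.5] rect [499.6 311.3] [225.7  91.4] 12.4 z 30.0 74.0
deck
5604 [363.27426838 206.92969308] [ 530.2 -170.1   51.1] rect [ 528.3 -166.8] [239.7 298.6] 17.1 z 42.0 58.0
sander
7569 [361.94200026 208.6402431 ] [ 523.7 -164.7   61. ] rect [ 528.4 -166.7] [240.2 299.5] 16.9 z 40.0 130.0
tall
197 [384.80203046 212.80203046] [ 494.2 -222.4  121. ] rect [ 495.3 -223.2] [42.  42.7] 58.1 z 99.0 130.0
541 [333.09796673 223.67467652] [477.7 -72.3 111.9] rect [478.3 -72.1] [74.  73.6] 6.9 z 99.0 121.0
75 [408.90666667 212.01333333] [ 490.6 -291.9  118.5] rect [ 491.6 -292.7] [44.1 11.5] 87.4 z 100.0 129.0
50 [364.16 228.2 ] [ 457.4 -160.3  105.7] rect [ 457.5 -159.4] [ 6.7 61.6] 16.5 z 98.0 114.0
mid
57 [387.07017544 162.47368421] [ 657.1 -255.3   65.4] rect [ 657.3 -255.3] [23.3 24.5] 18.6 z 60.0 74.0
925 [371.60108108 207.98162162] [ 517.7 -189.5   88.3] rect [ 520.5 -185.7] [255.  113.9] 59.6 z 60.0 130.0
14 [381.28571429 185.5       ] [ 586.6 -229.2   68.2] rect [ 586.3 -229.8] [9.6 9.9] 78.2 z 63.0 74.0
578 [333.03287197 224.45155709] [475.7 -71.9 109.8] rect [478.2 -72.2] [74.2 73.6] 6.3 z 61.0 121.0
76 [363.55263158 229.05263158] [ 456.2 -159.1   97.1] rect [ 457.5 -159.3] [ 6.8 61.8] 16.6 z 62.0 114.0
41 [344.63414634 246.43902439] [ 413.3 -100.7   76. ] rect [413.6 -99.9] [26. 26.] 56.2 z 61.0 86.0
```

View pics/crop.png

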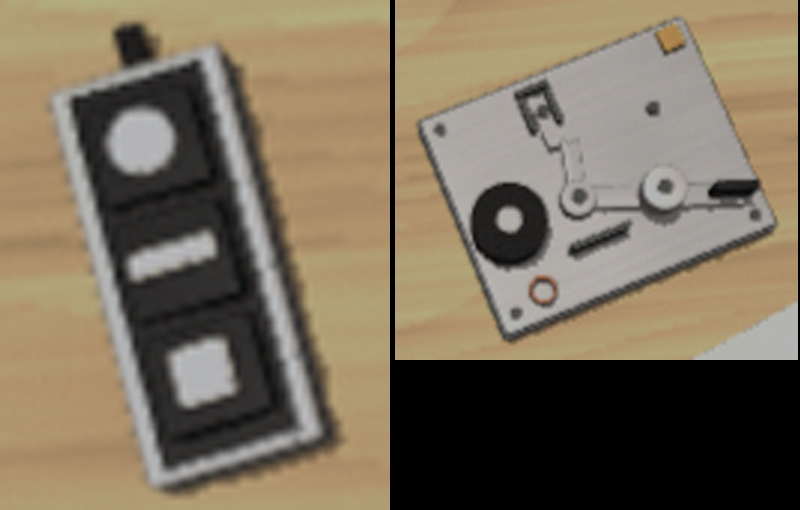

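The box crop shows the order round, long, square running away from round at the top. Checked against the given sizes:

- **Keys:** round at (552,322), long at (492.7,309), square at (433.6,296.6). They are 60 mm apart as given.
- **Sander:** yaw 16.8°, which puts the pivot at (500.6,-143.8).
- **Paddle:** at (491.6,-292.7), 149 mm from the pivot as expected.

Next I shut the fingers and move over the round key.

Request:
arm_command:
  plan:
    - [-1,0.0351,-0.0362,0,0]
    - [-1,0.0351,-0.0362,0,0]
    - [-1,0.0351,-0.0362,0,0]
    - [-1,0.0351,-0.0362,0,0]
    - [-1,0.0351,-0.0362,0,0]
    - [-1,0.0351,-0.0362,0,0]
    - [-1,0.0351,-0.0362,0,0]
    - [-1,0.0351,-0.0362,0,0]
    - [-1,0.0351,-0.0362,0,0]
    - [-1,0.0351,-0.0362,0,0]
    - [-1,0.0351,-0.0362,0,0]
    - [-1,0.0351,-0.0362,0,0]
    - [-1,0.0351,-0.0362,0,0]
    - [-1,0.0351,-0.0362,0,0]
    - [-1,0.0351,-0.0362,0,0]
    - [-1,0.0351,-0.0362,0,0]
    - [-1,0.0351,-0.0362,0,0]
    - [-1,0.0351,-0.0362,0,0]
    - [-1,0,0,0,0]
    - [-1,0,0,0,0]
  newtons: 20

```text
clock: 2.6
eef_pos: [553.0, 320.9, 204.9]
eef_rot: [3.141, 0.001, 0.367]
wrist_force: [0.2, 0.4, 0.7]
finger_gap: 0.3
finger_force: 0.0
```

Request:
arm_command:
  plan:
    - [-1,0,0,0.05,0]
    - [-1,0,0,0.05,0]
    - [-1,0,0,0.025,0]
    - [-1,0,0,0.008,0]
    - [-1,0,0,0,0]
    - [-1,0,0,0,0]

```text
clock: 3.35
eef_pos: [553.9, 321.5, 74.1]
eef_rot: [-3.141, -0.002, 0.367]
wrist_force: [-0.1, -0.5, 0.4]
finger_gap: 0.5
finger_force: 0.0
```

Request:
arm_command:
  plan:
    - [-1,0,0,0.005,0]
    - [-1,0,0,0.003,0]
    - [-1,0,0,0.003,0]
    - [-1,0,0,0.002,0]
    - [-1,0,0,0,0]
    - [-1,0,0,0,0]

```text
clock: 4.1
eef_pos: [553.6, 321.5, 60.2]
eef_rot: [-3.142, -0.001, 0.367]
wrist_force: [-2.5, -2.1, 8.9]
finger_gap: 0.1
finger_force: 4.4
```

Force 8.9 N at z 60 means the round key is fully down. I lift, then go to the square key.

Request:
arm_command:
  plan:
    - [-1,0,0,-0.013,0]
    - [-1,0,0,-0.017,0]
    - [-1,0,0,0,0]
    - [-1,-0.0403,-0.0066,0,0]
    - [-1,-0.0403,-0.0066,0,0]
    - [-1,-0.0403,-0.0066,0,0]
    - [-1,0,0,0,0]
    - [-1,0,0,0.017,0]
    - [-1,0,0,0,0]
    - [-1,0,0,0,0]

```text
clock: 5.35
eef_pos: [433.7, 296.5, 71.9]
eef_rot: [3.141, 0.001, 0.366]
wrist_force: [0.4, -0.7, -0.0]
finger_gap: 0.5
finger_force: 0.0
```

Request:
arm_command:
  plan:
    - [-1,0,0,0.005,0]
    - [-1,0,0,0.003,0]
    - [-1,0,0,0.003,0]
    - [-1,0,0,0.002,0]
    - [-1,0,0,0,0]
    - [-1,0,0,0,0]

```text
clock: 6.1
eef_pos: [433.7, 296.6, 60.1]
eef_rot: [3.142, -0.001, 0.367]
wrist_force: [-0.9, -1.9, 10.4]
finger_gap: 0.6
finger_force: 5.1
```

The square key is down. Next, the long key.

Request:
arm_command:
  plan:
    - [-1,0,0,-0.013,0]
    - [-1,0,0,-0.017,0]
    - [-1,0,0,0,0]
    - [-1,0.0298,0.0048,0,0]
    - [-1,0.0298,0.0048,0,0]
    - [-1,0,0,0,0]
    - [-1,0,0,0.017,0]
    - [-1,0,0,0,0]
    - [-1,0,0,0,0]

```text
clock: 7.22
eef_pos: [492.0, 309.0, 72.4]
eef_rot: [3.142, 0.0, 0.367]
wrist_force: [0.2, 0.2, 0.1]
finger_gap: 0.1
finger_force: 0.0
```

Request:
arm_command:
  plan:
    - [-1,0,0,0.005,0]
    - [-1,0,0,0.003,0]
    - [-1,0,0,0.003,0]
    - [-1,0,0,0.002,0]
    - [-1,0,0,0,0]
    - [-1,0,0,0,0]

```text
clock: 7.98
eef_pos: [492.6, 309.1, 60.2]
eef_rot: [-3.141, -0.001, 0.367]
wrist_force: [-3.1, -0.9, 9.4]
finger_gap: 0.6
finger_force: 4.9
```

All three keys gave full-down force. I lift and move in front of the paddle, then turn the tool to match it.

Request:
arm_command:
  plan:
    - [-1,0,0,-0.02,0]
    - [-1,0,0,-0.06,0]
    - [-1,0,0,-0.06,0]
    - [-1,-0.01913,0.04207,0,0]
    - [-1,-0.01913,0.04207,0,0]
    - [-1,-0.01913,0.04207,0,0]
    - [-1,-0.01913,0.04207,0,0]
    - [-1,-0.01913,0.04207,0,0]
    - [-1,-0.01913,0.04207,0,0]
    - [-1,-0.01913,0.04207,0,0]
    - [-1,-0.01913,0.04207,0,0]
    - [-1,-0.01913,0.04207,0,0]
    - [-1,-0.01913,0.04207,0,0]
    - [-1,-0.01913,0.04207,0,0]
    - [-1,-0.01913,0.04207,0,0]
    - [-1,-0.01913,0.04207,0,0]
    - [-1,0,0,0,0.143]
    - [-1,0,0,0,0.143]
    - [-1,0,0,0,0.143]
    - [-1,0,0,0,0]

```text
clock: 10.48
eef_pos: [456.4, -290.8, 199.2]
eef_rot: [-3.141, 0.0, -0.061]
wrist_force: [0.4, 0.5, -0.2]
finger_gap: 0.7
finger_force: 0.0
```

```bash
python3 - <<'E'
from h import *
s=manip.read_state(); print(s["eef_pos"].round(1),s["eef_rot"].round(3),s["joints"].round(2))
c=shot("top"); W=world(c); 
# caps still up?
for u,v in((199,213),(204,233),(209,252)): print(W[v-1:v+2,u-1:u+2,2].mean().round(1))
# push path: finger centre offset 13 mm from paddle centre plane, in tool axes
E
```

```text
[ 456.4 -290.8  199.2] [-3.141  0.    -0.061] [-0.63  0.29  1.55 -0.    1.3   1.  ]
68.7
66.8
67.6
```

Request:
arm_command:
  plan:
    - [-1,0,0,0.05,0]
    - [-1,0,0,0.05,0]
    - [-1,0,0,0.016,0]
    - [-1,0,0,0,0]
    - [-1,0.01,0,0,0]
    - [-1,0.008,0,0,0]
    - [-1,0,0,0,0]
    - [-1,0,0,0,0]

```text
clock: 11.52
eef_pos: [474.4, -291.8, 83.6]
eef_rot: [3.142, -0.0, -0.062]
wrist_force: [-0.5, -0.5, 0.3]
finger_gap: 0.2
finger_force: 0.0
```

Request:
arm_command:
  plan:
    - [-1,0.003,0,0,0]
    - [-1,0.003,0,0,0]
    - [-1,0,0,0,0]
    - [-1,0,0,0,0]

```text
clock: 12.02
eef_pos: [480.2, -292.3, 83.5]
eef_rot: [3.141, 0.0, -0.062]
wrist_force: [-3.9, -1.3, 2.8]
finger_gap: 0.3
finger_force: 2.2
```

Contact came where predicted, with 4 N on the finger. I follow the arc to about 0.6 rad, turning with the arm.

Request:
arm_command:
  plan:
    - [-1,0.0075,0.0005,0,-0.05]
    - [-1,0.0075,0.0005,0,-0.05]
    - [-1,0.0075,0.0005,0,-0.05]
    - [-1,0.0075,0.0005,0,-0.05]
    - [-1,0.0075,0.0005,0,-0.05]
    - [-1,0.0075,0.0005,0,-0.05]
    - [-1,0.0075,0.0005,0,-0.05]
    - [-1,0.0075,0.0005,0,-0.05]
    - [-1,0.0075,0.0005,0,-0.05]
    - [-1,0.0075,0.0005,0,-0.05]
    - [-1,0.0075,0.0005,0,-0.05]
    - [-1,0.0075,0.0005,0,-0.05]
    - [-1,0,0,0,0]
    - [-1,0,0,0,0]

```text
clock: 13.78
eef_pos: [567.4, -279.4, 82.9]
eef_rot: [-3.14, 0.002, 0.538]
wrist_force: [-7.8, -2.1, 2.1]
finger_gap: 0.7
finger_force: 4.3
```

```bash
python3 - <<'E'
from h import *
P=np.array([500.6,-143.8]); s=manip.read_state(); e=s["eef_pos"][:2]-P; yaw=s["eef_rot"][2]
print("tool yaw turned",yaw+.061,"centre angle",np.arctan2(e[1],e[0])-np.arctan2(-292.3+143.8,480.2-500.6),"r",np.hypot(*e),s["wrist_force"])
c=shot("top"); cv2.imwrite("pics/p1.png",cv2.resize(c["img"][140:270,290:440],None,fx=4,fy=4,interpolation=cv2.INTER_CUBIC))
d=shot("side"); cv2.imwrite("pics/p2.png",cv2.resize(d["img"][180:290,260:390],None,fx=5,fy=5,interpolation=cv2.INTER_CUBIC))
W=world(c);Z=W[150:270,295:430,2];print("stop",pix(d,(586,-229,68)))
W=world(d)
for n,r,z in(("idler",80,121),("pad",150,121)):
    for t in(.5,.6,.7): a=-1.632+t; print(n,t,np.round(pix(d,(P[0]+r*np.cos(a),P[1]+r*np.sin(a),z)),1))
m=np.zeros(W.shape[:2],bool); m[180:290,260:390]=1; m&=(abs(W[...,2]-121)<3)&(np.hypot(W[...,0]-P[0],W[...,1]-P[1])<105)&(np.hypot(W[...,0]-P[0],W[...,1]-P[1])>55)
q=W[m]; (x,y),r=cv2.minEnclosingCircle(q[:,:2].astype(np.float32)); print("idler",m.sum(),x,y,r,"theta",np.arctan2(y-P[1],x-P[0])+1.637)
E
```

```text
tool yaw turned 0.5987781286612255 centre angle 0.5941839184259781 r 151.19917987633139 [-7.78372381 -2.06215225  2.11836062]
stop (np.float64(339.0687051022469), np.float64(238.26113389627244))
idler 0.5 [322.6 221.9]
idler 0.6 [324.9 221.2]
idler 0.7 [327.1 220.3]
pad 0.5 [333.  234.8]
pad 0.6 [337.4 233.4]
pad 0.7 [341.5 231.7]
idler 41 541.725830078125 -216.66432189941406 20.011972427368164 theta 0.5800478460219751
```

View pics/p2.png

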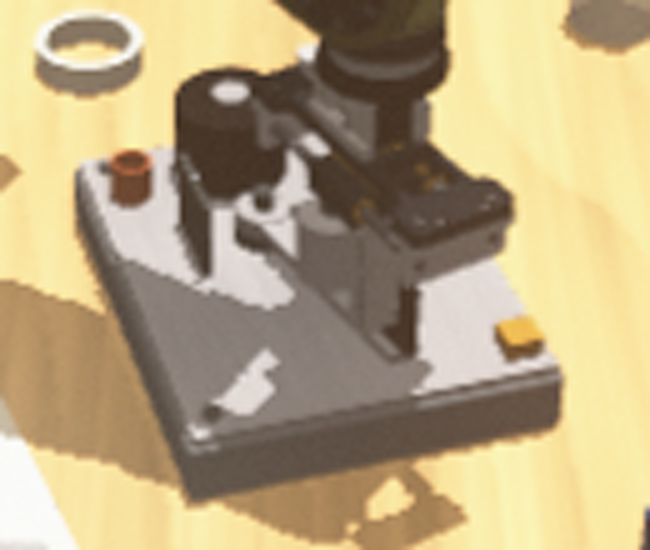

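The side view shows the fingers against the paddle, at about crop (405,320), with the arm swung back. The packing block at (518,335) and the coupling at (130,178) haven't moved. The arm is at about 0.59, so I push a little further.

Request:
arm_command:
  plan:
    - [-1,0.0045,0.0003,0,-0.03]
    - [-1,0.0045,0.0003,0,-0.03]
    - [-1,0,0,0,0]
    - [-1,0,0,0,0]
    - [-1,0,0,0,0]

```text
clock: 14.5
eef_pos: [575.3, -275.4, 83.0]
eef_rot: [-3.14, 0.002, 0.598]
wrist_force: [-9.2, -2.5, 1.8]
finger_gap: 0.7
finger_force: 4.5
```

```bash
python3 - <<'E'
from h import *
P=np.array([500.6,-143.8]); s=manip.read_state(); e=s["eef_pos"][:2]-P
print(np.arctan2(e[1],e[0])-np.arctan2(-292.3+143.8,480.2-500.6),s["wrist_force"],s["clock"])
d=shot("side"); W=world(d); h=np.hypot(W[...,0]-P[0],W[...,1]-P[1])
m=np.zeros(W.shape[:2],bool); m[180:290,260:390]=1; m&=(abs(W[...,2]-121)<3)&(h<105)&(h>55)
q=W[m]; (x,y),r=cv2.minEnclosingCircle(q[:,:2].astype(np.float32)); print(x,y,r,np.arctan2(y-P[1],x-P[0])+1.637)
E
```

```text
0.6526324608341296 [-9.2114878  -2.4939112   1.77586294] 14.5
544.7367553710938 -214.6074676513672 21.32422637939453 0.6236046113596556
```

The arm is held at about 0.64 rad with 9.5 N, which matches the spring near its end stop. I'm handing the job in.

```bash
python3 -c "
from cell import ticket
print(ticket.sign_off())"
```

```text
the job is handed in; nothing more can be done
None
```

I pressed the round, square and long keys fully down in that order, letting each up before the next, then handed in at about 14.6 s with the tensioner arm held back at roughly 0.64 rad (past the ratchet click, close to the end stop) and no contact with the loose things.

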